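Open the inclined bath filter

TASK

Open the plating-bath filter for a cartridge change: turn its black bayonet cover about a quarter turn anticlockwise (seen looking onto the cover) until it stops and its lugs stand in the collar's notches, then lift the cover straight out along the leaning canister. Set it down, without dropping it, in the free half of the steel tray, lying flat inside the tray with its grip bar up, and let go; leave the tape roll in the tray and the things standing about undisturbed.

Things in the scene. Friction and masses are not known exactly. Their poses are not given: they have to be found in the camera images.
- filter_head: Fixed grey filter canister, 122 mm across, in a steel bracket (foot 150 x 160 mm), leaning 26 degrees from vertical towards the robot. Origin: centre of the seat under the cover, 150 mm above the table. z: canister axis, out of its mouth; y: level; x: up the slope, away from the robot. The aluminium bayonet collar rises 19.5 mm above the seat.
- collar_notch (a point): Upper of the collar's two notches (41 mm wide, on +x and -x of the filter_head), at the lips' top. Between the notches run two lips, 11 to 19 mm above the seat, bore 84 mm, that hold the cover's lugs down. Fixed stops under the lips end the cover's turn at locked and at unlocked.
- filter_cover: Loose black cover, 0.2 to 0.45 kg: disc 80 mm across, 22 mm high, with two lugs and a grip bar. Origin: centre of its underside; z: out of its top; x: along bar and lugs. It starts locked on the seat, z along the filter_head's z, x at -80 degrees about that z from the filter_head's x. Turns with light friction; play 3 mm up, 2 mm sideways.
- cover_grip (a point): Point in the cover's aluminium grip bar, 46 mm above the underside on its axis. The bar is upright on the disc, 64 mm long (cover x), 14 mm thick (cover y), from 22 to 57 mm above the underside, no overhang; it stays clear of the collar all round.
- cover_lug (a point): Outer end of one of the cover's two lugs (+x and -x, 28 mm wide, tops 8 mm above the underside, 98 mm over both). Turned +80 degrees about the filter_head's z, the lugs meet the stops and stand in the notches (cover x along filter_head x, within 7 degrees): the cover then draws out along that z and is clear after 20 mm.
- drip_tray: Fixed open stainless tray lying flat on the table, 128 x 238 x 20 mm (238 along its y), floor 2 mm thick, inside 122 x 232 mm. Origin: centre of its underside. The tape roll lies in its +y half; the -y half is free.
- tray_free (a point): Centre of the tray's free half, on the tray's floor (48 mm from the tray's centre towards its -y end); good place for the middle of the cover.
- tape_roll: Black roll of insulating tape, 55 mm across, 19 mm high, lying flat in the tray near its +y end. Origin: centre of its underside. To be left alone.
- wide_tape: Roll of masking tape, 98 mm across, 25 mm high, lying on the table. Origin: centre of its underside. To be left alone.
- bud_tub: Clear tub of cotton buds, 77 mm across, 80 mm high, standing on the table. Origin: centre of its underside. To be left alone.
- pliers: Small flat pliers, 146 mm long (along y), 13 mm high, lying near the table's edge. Origin: middle of the underside. To be left alone.

How it is judged:
On the way, in this order (a step that is already met when the one before it is completed fails the run):
1. the cover is turned to its unlocked position while still seated in the collar (angle between the x axis of filter_cover and the x axis of filter_head, either way round below 0.2 rad and z of filter_cover in the frame of filter_head below 0.008 m and distance between filter_cover and filter_head below 0.012 m), for 0.1 s.
2. the cover is lifted clear of the collar (z of filter_cover in the frame of filter_head above 0.03 m), for 0.1 s.
At the end, for the whole second after the job is handed in: The cover lies at rest and released in the free half of the tray, flat on its floor (underside within 8 mm of the tray's underside, tilt under 0.08 rad), grip bar up, its centre within 30 mm of the tray's long centre line and between 90 mm towards -y and 30 mm towards +y from the tray's centre (x of filter_cover in the frame of drip_tray between -0.03 and 0.03 m and y of filter_cover in the frame of drip_tray between -0.09 and 0.03 m and z of filter_cover in the frame of drip_tray between -0.002 and 0.008 m and angle between filter_cover's own z axis and vertical below 0.08 rad and linear speed of filter_cover below 0.02 m/s and angular speed of filter_cover below 0.2 rad/s); the robot touches nothing.
It fails at once if the cover is dropped (moves faster than 0.6 m/s while the fingers do not touch it) (contact force between filter_cover and the fingers below 0.05 N and linear speed of filter_cover above 0.6 m/s).
It fails at once if the tape roll in the tray is moved by more than 25 mm (distance of tape_roll from where it was at the start of the episode above 0.025 m).
It fails at once if the wide roll of masking tape is moved by more than 25 mm (distance of wide_tape from where it was at the start of the episode above 0.025 m).
It fails at once if the tub of cotton buds is moved by more than 25 mm (distance of bud_tub from where it was at the start of the episode above 0.025 m).
It fails at once if the pliers is moved by more than 25 mm (distance of pliers from where it was at the start of the episode above 0.025 m).
It also fails if it takes over 45 s, if anything falls off the work surface, if the arm or the gripper's body presses on something with over 40 N, if the wrist force passes 120 N, or if a joint passes its speed limit or range.

ROBOT

A 7-joint arm with a two-finger parallel gripper is mounted at the origin on a cart in front of the work surface, level with it; the furniture and walls round the work are solid. World frame = base frame: x ahead of the robot, y to its left, z up, the work surface at z = 0. Lengths are in m, angles in rad, forces in N, time in s.
With the tool pointing down it reaches from about 0.425 to 0.925 m from the base axis. Payload 6.8 kg.
Tool frame: the origin (TCP) lies on the centre line of the jaws, within the pads' length; the fingertips stand 19 mm ahead of it and the grasp point (between the pads) is the TCP (tcp_to_tips is the distance from the TCP to the fingertips, in m); x points along the fingers, y is the direction in which the jaws open and shut, and the axes are right-handed (so a half turn about x gives the same grasp; the last joint's range is limited). The gripper opens to 85 mm and grips with 20 to 120 N. Pads are 22 mm wide; open, the fingers measure 114 mm over their backs; the gripper's body (76 mm by 85 mm) begins 54 mm behind the grasp point. The pads swing forward as they close: fully open they stand 13 mm farther back than shut.
Start: joints at [-1.209, 0.477, 0.022, 1.555, -0.011, 1.109, -0.083], TCP at [0.306, 0.602, 0.25] pointing down, gripper open.
Joint ranges: [-2.96, 2.96], [-0.34, 2.1], [-1.41, 1.46], [0.24, 2.44], [-1.37, 4.51], [0.17, 1.92], [-2.96, 2.96]. Speed limits (rad/s): [2.39, 2.39, 3.14, 3.14, 3.14, 3.14, 3.14].

INTERFACE

Orientations are given as a unit quaternion [w, x, y, z].
In Python, from station import get_obs, read_camera, hand_in, spot_in, cut_out, tcp_to_tips gives the robot as it stands.
- The arm moves only by the shell command python3 -m jog 'ROWS' [FORCE]. ROWS is JSON, a list of rows, each an object of numbers: "gripper": the closure, from 0 (fully open) to 1 (shut); "dx", "dy", "dz": the shift along the world's x, y, z in m; "rx", "ry", "rz": the turn, a rotation vector about the world's x, y, z in degrees. In form: [{"gripper": .., "dx": .., "dy": .., "dz": .., "rx": .., "ry": .., "rz": ..}, ...]. A call has 1 to 10 rows; each row is the pose to reach, as a shift and turn from the pose commanded when the call began; what a row does not reach only later rows make up. A row lasts 1/10 s, in which the tool goes at most 50 mm and 8.59 degrees, less where a joint would pass 70% of its speed; a pose out of reach is approached as far as the arm can. A call with a gripper value outside its range is refused whole. The fingers move at their own pace and stop on an object; FORCE is the grip in N (left out, the last holds). Time passes only in rows, so rows that repeat a pose let the fingers close. It gives the time, the measured TCP pose, the force and the opening at its end, in the units of the state.
- get_obs(): the state, without advancing time (a new reading comes with each control period).
- read_camera(name): name is "side" or "top" or "wrist"; returns a dict with "pixels" (400x640x3 uint8, blue, green, red), "range_z" (400x640 float32, m along the optical axis (not along the pixel's ray), 0 where there is no reading), "camera_matrix" (3x3 intrinsics, pixels), "cam_to_world" (4x4, takes a point from camera to world coordinates). Camera axes: x right, y down, z forward; pixel columns grow to the right and rows downward; lengths in m; the calibration is good to about 2 mm. The wrist camera is an equidistant fisheye: a pixel r from the principal point sees the ray r / f radians off the axis. A picture is of the moment at which its call begins.
- hand_in(): hands the job in, once; it reports no verdict.
Trained networks look in the newest picture that a camera, given by its name, has taken for a name from the list of things; names that differ only in an ending like _2 or _b are one class to them, and where a whole thing is asked for, a point or a joint stands for the part that bears it (a point fixed in the world has none). Each returns a list of dicts, best first, with "conf" (0 to 1); they miss things now and then, are a little off and sometimes report something else, mostly with a low value. They report only what shows in the picture. A call takes as long as a camera call.
- spot_in(camera, label): "box" ([centre column, centre row, width, height] in pixels, round what is visible of it).
- cut_out(camera, label): "mask" (400x640 bool, what is visible of it) and "box" ([centre column, centre row, width, height] in pixels, round what is visible of it).
The state is a dict: "t": time; "q": joint angles; "joint_vel": joint speeds; "joint_torque": joint torques, N m; "eef_pos": TCP position; "tool_rot": TCP orientation; "contact_force": force on the tool from outside, world axes, zero at the start; "torque": the same for the moment, N m; "gripper_width": opening from 0.0 (shut) to 1.0 (fully open).
Only numpy, scipy, OpenCV 4.12 (cv2) and the standard library are available. Lean on these libraries where they do the work, as an engineer would, in place of code of your own. Each camera call takes 0.05 s, during which the arm holds its last target. There are 200 camera calls.

## Working session

There is one attempt and no reset: what is moved stays moved. The work goes in short steps, Python scripts to look and compute and a shell command to move; the robot and the scene stay as the last step left them, time stands still between calls to the robot, and variables do not carry over. Pictures are saved under pics/ and viewed, about 8 in all and at most 12, crops included, and the job is handed in when it is done.

```bash
mkdir -p pics; ls; cat > h.py <<'E'
import numpy as np, cv2
from station import *
def cloud(c):
    K=c["camera_matrix"];z=c["range_z"];v,u=np.mgrid[0:400,0:640]
    P=np.stack([(u-K[0,2])/K[0,0]*z,(v-K[1,2])/K[1,1]*z,z],-1)
    T=c["cam_to_world"];return P@T[:3,:3].T+T[:3,3]
E
python3 - <<'E'
from h import *
o=get_obs();print({k:np.round(v,3) for k,v in o.items() if k in("t","eef_pos","tool_rot","gripper_width","contact_force")},tcp_to_tips)
ims=[]
for n in ("side","top"):
    c=read_camera(n);W=cloud(c);ims.append(c["pixels"]);print(n,c["cam_to_world"][:3,3].round(3))
    for l in ("filter_head","filter_cover","cover_grip","drip_tray","tape_roll","wide_tape","bud_tub","pliers"):
        for d in cut_out(n,l)[:1]:
            m=d["mask"]&(c["range_z"]>0);p=W[m]
            print(l,round(d["conf"],2),np.round(d["box"]),m.sum(),np.median(p,0).round(3),np.percentile(p,2,0).round(3),np.percentile(p,98,0).round(3))
cv2.imwrite("pics/a.png",cv2.resize(np.vstack(ims),(480,600)) )
cv2.imwrite("pics/top.png",ims[1]);cv2.imwrite("pics/side.png",ims[0])
E
```

```text
pics
{'t': np.float64(0.0), 'eef_pos': array([0.305, 0.601, 0.249]), 'tool_rot': array([ 0.688,  0.164,  0.688, -0.165]), 'contact_force': array([-0.556,  0.277,  0.807]), 'gripper_width': np.float64(1.0)} 0.019
side [ 0.186 -0.546  0.422]
filter_head 0.78 [403. 239.  73.  88.] 3183 [ 0.595 -0.022  0.13 ] [ 0.545 -0.044  0.039] [0.686 0.063 0.186]
filter_cover 0.67 [395. 213.  44.  35.] 1066 [0.581 0.003 0.172] [ 0.561 -0.023  0.145] [0.626 0.042 0.2  ]
cover_grip 0.7 [404. 238.  73.  88.] 3180 [ 0.595 -0.022  0.131] [ 0.545 -0.044  0.04 ] [0.684 0.059 0.186]
drip_tray 0.87 [276. 238. 102.  39.] 2120 [0.473 0.326 0.002] [ 0.347  0.21  -0.001] [0.568 0.439 0.018]
tape_roll 0.69 [253. 229.  17.  18.] 224 [0.412 0.378 0.014] [0.388 0.367 0.002] [0.436 0.413 0.02 ]
wide_tape 0.93 [354. 241.  34.  25.] 651 [0.625 0.217 0.013] [ 0.588  0.168 -0.002] [0.672 0.258 0.024]
bud_tub 0.87 [342. 215.  27.  39.] 793 [0.637 0.321 0.05 ] [0.612 0.298 0.002] [0.684 0.369 0.082]
pliers 0.83 [242. 274.  62.  22.] 610 [0.331 0.169 0.007] [ 0.274  0.122 -0.001] [0.382 0.231 0.011]
top [0.419 0.208 1.179]
filter_head 0.96 [386. 160.  64.  72.] 1948 [0.629 0.03  0.163] [ 0.549 -0.04   0.079] [0.69  0.075 0.192]
filter_cover 0.73 [389. 170.  37.  39.] 1194 [0.595 0.018 0.178] [ 0.564 -0.019  0.152] [0.634 0.053 0.204]
cover_grip 0.61 [388. 170.  37.  33.] 1129 [0.596 0.018 0.178] [ 0.567 -0.018  0.155] [0.632 0.052 0.204]
drip_tray 0.62 [247. 239. 113. 106.] 5249 [0.466 0.33  0.002] [ 0.359  0.223 -0.003] [0.566 0.442 0.021]
tape_roll 0.74 [222. 258.  20.  19.] 305 [0.421 0.394 0.019] [ 0.395  0.368 -0.002] [0.444 0.418 0.024]
wide_tape 0.88 [294. 165.  37.  43.] 622 [0.636 0.213 0.024] [ 0.591  0.171 -0.001] [0.683 0.261 0.029]
bud_tub 0.55 [242. 156.  34.  35.] 943 [0.646 0.333 0.082] [0.614 0.299 0.005] [0.683 0.368 0.087]
pliers 0.82 [313. 297.  50.  48.] 527 [0.339 0.171 0.01 ] [ 0.28   0.126 -0.002] [0.382 0.233 0.015]
```

```bash
cat > m.py <<'E'
from h import *
from scipy.optimize import least_squares
def tray(c,W):
    d=cut_out("top","drip_tray")[0]["mask"]
    m=d&(c["range_z"]>0)&(W[...,2]<0.03)
    r=cv2.minAreaRect((W[m][:,:2]*1000).astype(np.float32));return r
c=read_camera("top");W=cloud(c);print("tray",tray(c,W))
A=[]
for n in ("side","top"):
    if n=="side": c=read_camera(n);W=cloud(c)
    else: c=read_camera(n);W=cloud(c)
    px=c["pixels"];box=cut_out(n,"filter_head")[0]["box"]
    u,v,w,h=box;sl=np.s_[int(v-h/2-12):int(v+h/2+12),int(u-w/2-12):int(u+w/2+12)]
    cv2.imwrite(f"pics/crop_{n}.png",cv2.resize(px[sl],None,fx=5,fy=5,interpolation=cv2.INTER_CUBIC))
    print(n,sl)
    P=W[sl].reshape(-1,3);P=P[(P[:,2]>0.1)&(P[:,2]<0.26)];A.append(P)
np.save("A0.npy",A[0]);np.save("A1.npy",A[1])
E
python3 m.py; python3 -c "
import cv2,numpy as np
a=cv2.imread('pics/crop_side.png');b=cv2.imread('pics/crop_top.png')
h=500;f=lambda i:cv2.resize(i,(390,h))
t=cv2.imread('pics/top.png');cv2.imwrite('pics/b.png',np.hstack([f(a),f(b)]))"
```

```text
tray ((649.0735473632812, 353.05963134765625), (89.1533203125, 37.71659469604492), 53.02169418334961)
side (slice(183, 291, None), slice(353, 449, None))
top (slice(110, 207, None), slice(344, 431, None))
```

View pics/top.png

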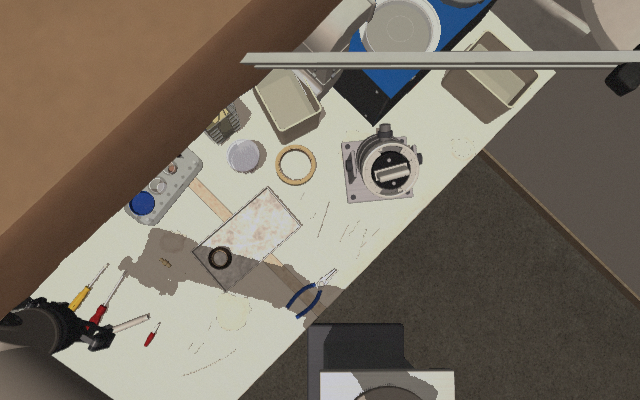

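View pics/b.png

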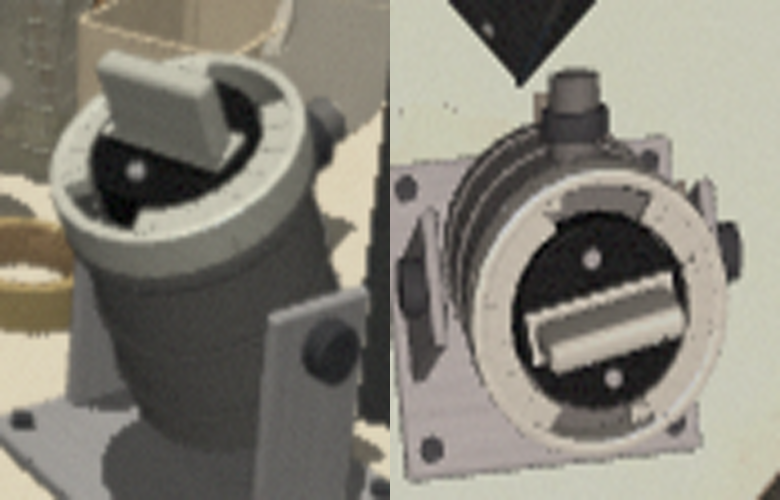

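```bash
cat > fit.py <<'E'
from h import *
from scipy.optimize import least_squares
A=[np.load("A0.npy"),np.load("A1.npy")]
def ax(psi):
    a=np.radians(26);u=np.array([np.cos(psi),np.sin(psi),0])
    z=-np.sin(a)*u+np.cos(a)*np.array([0,0,1]);x=np.cos(a)*u+np.sin(a)*np.array([0,0,1]);return x,np.cross(z,x),z
def samp(par):
    # surface model: collar top annulus r 42..61 at .0195 excluded notches; disc top .022 r<40; bar top .057
    pass
P=np.vstack([A[1],A[0]])
# plane of collar top: histogram of height along axis for psi, points with r 44..60
best=None
for psi in np.radians(np.arange(-30,31,2)):
    x,y,z=ax(psi)
    for cx in np.arange(.57,.63,.004):
        for cy in np.arange(-.01,.04,.004):
            O0=np.array([cx,cy,.15]);Q=(P-O0)@np.array([x,y,z]).T
            r=np.hypot(Q[:,0],Q[:,1]);h=Q[:,2]
            on=(r>.044)&(r<.061)&(abs(h-.0195)<.003);disc=(r<.036)&(abs(h-.022)<.003)
            bt=(abs(h-.057)<.003)&(r<.033)
            bad=(h>.026)&(r>.034)
            s=on.sum()+disc.sum()+bt.sum()-bad.sum()
            if best is None or s>best[0]: best=(s,np.degrees(psi),cx,cy)
print(best)
psi=np.radians(best[1]);O=np.array([best[2],best[3],.15])
# refine: plane inliers then circle
def res(p):
    x,y,z=ax(p[0]);r=[]
    for Pk in A:
        Q=(Pk-np.array([p[1],p[2],.15]))@np.array([x,y,z]).T
        rr=np.hypot(Q[:,0],Q[:,1])
        # outside outer silhouette: points at collar height should lie inside r=.061 ; use distance to solid annulus/disc/bar
        h=Q[:,2];m=(rr<.08)&(h>-.01)
        d1=np.hypot(np.maximum(rr-.061,0),h-.0195)
        d1=np.where(rr<.042,np.hypot(.042-rr,h-.0195),d1)
        d2=np.hypot(np.maximum(rr-.04,0),h-.022)
        d3=np.hypot(rr-.061,np.maximum(h-.0195,0))
        c=np.radians(-80);bx=Q[:,0]*np.cos(c)+Q[:,1]*np.sin(c);by=-Q[:,0]*np.sin(c)+Q[:,1]*np.cos(c)
        q=np.abs(np.stack([bx,by,h-.0395],1))-np.array([.032,.007,.0175])
        d4=np.abs(np.linalg.norm(np.maximum(q,0),axis=1)+np.minimum(q.max(1),0))
        d=np.minimum.reduce([d1,d2,d3,d4]);r.append(np.where(m,np.minimum(d,.008),.008)*1000)
    return np.concatenate(r)
for k in (0,1):
    s=least_squares(res,[psi,O[0],O[1]],loss="soft_l1",diff_step=1e-3,x_scale=[.1,.01,.01])
print("psi",np.degrees(s.x[0]),s.x[1:],s.cost,np.median(abs(s.fun)))
x,y,z=ax(s.x[0]);O=np.array([s.x[1],s.x[2],.15]);print("x",x.round(3),"y",y.round(3),"z",z.round(3),"grip",(O+.046*z).round(4))
c=read_camera("top");W=cloud(c)
for d in cut_out("top","drip_tray"):
    m=d["mask"]&(abs(W[...,2])<.03)&(c["range_z"]>0);print("tray",d["conf"],np.round(d["box"]),cv2.minAreaRect((W[m][:,:2]*1000).astype(np.float32)))
K=c["camera_matrix"];T=np.linalg.inv(c["cam_to_world"]);im=c["pixels"].copy()
def pj(p):
    q=T[:3,:3]@p+T[:3,3];q=K@q;return (q[:2]/q[2])
big=cv2.resize(im[100:320,180:440],None,fx=3,fy=3,interpolation=cv2.INTER_CUBIC)
cc=np.radians(-80);bx=np.cos(cc)*x+np.sin(cc)*y;by=np.cross(z,bx)
for p in [O+.0195*z+.061*(np.cos(t)*x+np.sin(t)*y) for t in np.linspace(0,6.28,40)]+[O+.0195*z+.05*x,O+.0195*z-.05*x]+[O+.057*z+a*.032*bx+b*.007*by for a in(-1,1) for b in (-1,1)]:
    u=(pj(p)-[180,100])*3+1;cv2.circle(big,tuple(int(i) for i in u),1,(0,0,255),-1)
r=cv2.boxPoints(cv2.minAreaRect((W[(cut_out("top","drip_tray")[0]["mask"])&(abs(W[...,2])<.03)&(c["range_z"]>0)][:,:2]*1000).astype(np.float32)))/1000
for p in r:
    u=(pj(np.r_[p,.02])-[180,100])*3;cv2.circle(big,tuple(int(i) for i in u),3,(255,0,255),-1)
cv2.imwrite("pics/c.png",big)
E
python3 fit.py
```

```text
(np.int64(2594), np.float64(6.000000000000001), np.float64(0.606), np.float64(0.014))
psi 6.786396210706187 [0.60561788 0.01577315] 29941.778877287677 2.655645082505757
x [0.892 0.106 0.438] y [-0.118  0.993  0.   ] z [-0.435 -0.052  0.899] grip [0.5856 0.0134 0.1913]
tray 0.69 [247. 238. 109. 100.] ((462.406494140625, 330.98101806640625), (127.89002990722656, 240.401611328125), 40.75234603881836)
```

View pics/c.png

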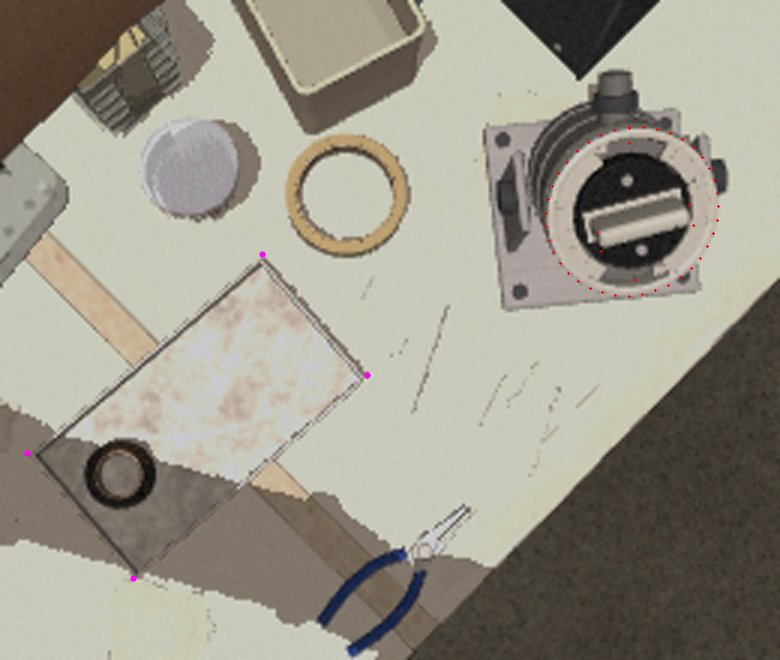

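```bash
cat > go.py <<'E'
from h import *
from scipy.spatial.transform import Rotation as R
def rot(q): return R.from_quat(np.roll(q,-1))
psi=np.radians(6.8);a=np.radians(26)
u=np.array([np.cos(psi),np.sin(psi),0]);k=np.array([0,0,1.])
X=np.cos(a)*u+np.sin(a)*k;Z=-np.sin(a)*u+np.cos(a)*k;Y=np.cross(Z,X)
O=np.array([.6056,.0158,.15])
def tgt(ang,s=1):  # cover x angle about Z (deg)
    t=np.radians(ang);cx=np.cos(t)*X+np.sin(t)*Y;cy=s*np.cross(Z,cx)
    return R.from_matrix(np.stack([-Z,cy,np.cross(-Z,cy)],1))
E
python3 - <<'E'
from go import *
o=get_obs();R0=rot(o["tool_rot"]);print(o["t"],R0.as_matrix().round(3),o["q"].round(3))
for s in (1,-1):
    for ang in (-80,0):
        print(s,ang,(tgt(ang,s)*R0.inv()).as_rotvec(degrees=True).round(1))
for h in (.046,.16): print(h,(O+h*Z).round(4),(O+h*Z-o["eef_pos"]).round(4))
E
```

```text
1.35 [[-0.     0.453  0.892]
 [-0.     0.892 -0.453]
 [-1.    -0.    -0.   ]] [-1.209  0.477  0.022  1.555 -0.011  1.109 -0.083]
1 -80 [ 13.3 -23.1 -45.5]
1 0 [ -4.6 -26.   33.1]
-1 -80 [-28.5 -16.4 130.9]
-1 0 [  34.    -6.  -143.1]
0.046 [0.5856 0.0134 0.1913] [ 0.28   -0.5885 -0.0589]
0.16 [0.536  0.0075 0.2938] [ 0.2304 -0.5944  0.0435]
```

```bash
python3 -m jog '[{"gripper":0,"dx":0.016,"dy":-0.042,"dz":0.008,"rx":0.9,"ry":-1.6,"rz":-3.2},{"gripper":0,"dx":0.032,"dy":-0.083,"dz":0.016,"rx":1.9,"ry":-3.2,"rz":-6.4},{"gripper":0,"dx":0.048,"dy":-0.125,"dz":0.024,"rx":2.8,"ry":-4.9,"rz":-9.6},{"gripper":0,"dx":0.064,"dy":-0.166,"dz":0.03,"rx":3.7,"ry":-6.5,"rz":-12.7},{"gripper":0,"dx":0.08,"dy":-0.208,"dz":0.035,"rx":4.7,"ry":-8.1,"rz":-15.9},{"gripper":0,"dx":0.097,"dy":-0.25,"dz":0.04,"rx":5.6,"ry":-9.7,"rz":-19.1},{"gripper":0,"dx":0.113,"dy":-0.291,"dz":0.045,"rx":6.5,"ry":-11.3,"rz":-22.3},{"gripper":0,"dx":0.129,"dy":-0.333,"dz":0.05,"rx":7.4,"ry":-12.9,"rz":-25.5},{"gripper":0,"dx":0.145,"dy":-0.374,"dz":0.055,"rx":8.4,"ry":-14.6,"rz":-28.7},{"gripper":0,"dx":0.161,"dy":-0.416,"dz":0.06,"rx":9.3,"ry":-16.2,"rz":-31.9}]'
cat > d.py <<'E'
import sys
from go import *
h,ang=float(sys.argv[1]),float(sys.argv[2])
o=get_obs();R0=rot(o["tool_rot"]);dr=(tgt(ang)*R0.inv()).as_rotvec(degrees=True)
p=o["eef_pos"]-O
print("t",o["t"],"pos",o["eef_pos"].round(4),"in head",(p@np.stack([X,Y,Z],1)).round(4),"q",o["q"].round(2),"F",o["contact_force"].round(1),"w",o["gripper_width"])
print("tool y ang",np.degrees(np.arctan2(R0.as_matrix()[:,1]@Y,R0.as_matrix()[:,1]@X)).round(1)-90)
print("delta",(O+h*Z-o["eef_pos"]).round(4),"rot",dr.round(1))
E
python3 d.py .16 -80
```

```text
t: 2.35
eef_pos: [0.4669, 0.1841, 0.3108]
tool_rot: [0.689, 0.423, 0.524, -0.267]
contact_force: [0.9, -0.6, -0.2]
gripper_width: 1.001
t 2.35 pos [0.4669 0.1841 0.3108] in head [-0.0353  0.1836  0.1962] q [-0.9  -0.05  0.33  2.11  0.17  0.77 -0.14] F [ 0.9 -0.6 -0.2] w 1.0012463397679394
tool y ang -66.3
delta [ 0.069  -0.1766 -0.017 ] rot [  3.9  -6.9 -13.4]
```

```bash
python3 -m jog '[{"gripper":0,"dx":0.015,"dy":-0.04,"dz":-0.003,"rx":0.9,"ry":-1.5,"rz":-3},{"gripper":0,"dx":0.03,"dy":-0.08,"dz":-0.007,"rx":1.8,"ry":-3.1,"rz":-6.1},{"gripper":0,"dx":0.047,"dy":-0.12,"dz":-0.011,"rx":2.6,"ry":-4.7,"rz":-9.1},{"gripper":0,"dx":0.062,"dy":-0.16,"dz":-0.015,"rx":3.5,"ry":-6.2,"rz":-12.1},{"gripper":0,"dx":0.069,"dy":-0.177,"dz":-0.017,"rx":3.9,"ry":-6.9,"rz":-13.4},{"gripper":0,"dx":0.069,"dy":-0.177,"dz":-0.017,"rx":3.9,"ry":-6.9,"rz":-13.4}]'
python3 d.py .048 -80
python3 - <<'E'
from go import *
c=read_camera("wrist");K=c["camera_matrix"];T=np.linalg.inv(c["cam_to_world"]);im=c["pixels"].copy()
def pj(p):
    q=T[:3,:3]@p+T[:3,3];th=np.arctan2(np.hypot(q[0],q[1]),q[2]);f=np.arctan2(q[1],q[0]);return K[0,0]*th*np.cos(f)+K[0,2],K[1,1]*th*np.sin(f)+K[1,2]
t=np.radians(-80);bx=np.cos(t)*X+np.sin(t)*Y;by=np.cross(Z,bx)
for p in [O+.057*Z+i*.032*bx+j*.007*by for i in(-1,1) for j in(-1,1)]+[O+.0195*Z+.061*(np.cos(s)*X+np.sin(s)*Y) for s in np.linspace(0,6.2,40)]+[O+.0195*Z+.05*X]:
    cv2.circle(im,tuple(int(round(i)) for i in pj(p)),1,(0,0,255),-1)
cv2.imwrite("pics/w1.png",im)
E
```

```text
t: 2.95
eef_pos: [0.5356, 0.0057, 0.2932]
tool_rot: [0.668, 0.52, 0.437, -0.303]
contact_force: [0.2, -0.1, 0.0]
gripper_width: 0.998
t 2.95 pos [0.5356 0.0057 0.2932] in head [-0.0008 -0.0018  0.1597] q [-0.71 -0.03  0.58  2.18  0.05  0.54  0.12] F [ 0.2 -0.1  0. ] w 0.9981945602486955
tool y ang -80.1
delta [ 0.0491  0.0076 -0.1   ] rot [ 0.1 -0.1  0.2]
```

View pics/w1.png

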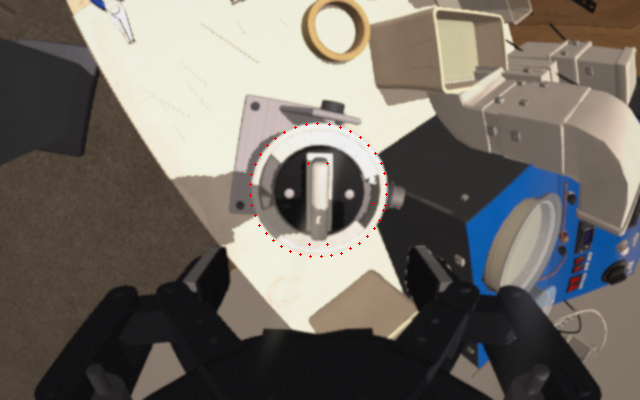

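```bash
python3 -m jog '[{"gripper":0,"dx":0.016,"dy":0.0025,"dz":-0.033},{"gripper":0,"dx":0.032,"dy":0.005,"dz":-0.066},{"gripper":0,"dx":0.043,"dy":0.007,"dz":-0.088},{"gripper":0,"dx":0.0486,"dy":0.0075,"dz":-0.099},{"gripper":0,"dx":0.0486,"dy":0.0075,"dz":-0.099},{"gripper":0.5,"dx":0.0486,"dy":0.0075,"dz":-0.099},{"gripper":0.8,"dx":0.0486,"dy":0.0075,"dz":-0.099},{"gripper":1,"dx":0.0486,"dy":0.0075,"dz":-0.099},{"gripper":1,"dx":0.0486,"dy":0.0075,"dz":-0.099},{"gripper":1,"dx":0.0486,"dy":0.0075,"dz":-0.099}]' 50
python3 d.py .048 -80
```

```text
t 3.0 pos [0.5355 0.0077 0.2933] in head [-0.0006  0.0003  0.1597] q [-0.71 -0.03  0.58  2.18  0.05  0.54  0.12] F [ 0.3  0.2 -0. ] w 0.9983528919518724
tool y ang -79.9
delta [ 0.0492  0.0056 -0.1001] rot [ 0.1 -0.1 -0. ]$[0]: bad value
```

```bash
python3 -m jog '[{"gripper":0,"dx":0.016,"dy":0.002,"dz":-0.033},{"gripper":0,"dx":0.032,"dy":0.004,"dz":-0.066},{"gripper":0,"dx":0.043,"dy":0.006,"dz":-0.088},{"gripper":0,"dx":0.049,"dy":0.006,"dz":-0.099},{"gripper":0,"dx":0.049,"dy":0.006,"dz":-0.099},{"gripper":0.5,"dx":0.049,"dy":0.006,"dz":-0.099},{"gripper":0.8,"dx":0.049,"dy":0.006,"dz":-0.099},{"gripper":1,"dx":0.049,"dy":0.006,"dz":-0.099},{"gripper":1,"dx":0.049,"dy":0.006,"dz":-0.099},{"gripper":1,"dx":0.049,"dy":0.006,"dz":-0.099}]' 50
python3 d.py .048 -80
```

```text
t 3.0 pos [0.5355 0.0077 0.2933] in head [-0.0006  0.0003  0.1597] q [-0.71 -0.03  0.58  2.18  0.05  0.54  0.12] F [ 0.3  0.2 -0. ] w 0.9983528919518724
tool y ang -79.9
delta [ 0.0492  0.0056 -0.1001] rot [ 0.1 -0.1 -0. ]$[0]: bad value
```

```bash
python3 -m jog '[{"gripper":0,"dx":0.016,"dy":0.002,"dz":-0.033,"rx":0,"ry":0,"rz":0},{"gripper":0,"dx":0.032,"dy":0.004,"dz":-0.066,"rx":0,"ry":0,"rz":0},{"gripper":0,"dx":0.043,"dy":0.006,"dz":-0.088,"rx":0,"ry":0,"rz":0},{"gripper":0,"dx":0.049,"dy":0.006,"dz":-0.099,"rx":0,"ry":0,"rz":0},{"gripper":0,"dx":0.049,"dy":0.006,"dz":-0.099,"rx":0,"ry":0,"rz":0},{"gripper":0.5,"dx":0.049,"dy":0.006,"dz":-0.099,"rx":0,"ry":0,"rz":0},{"gripper":0.8,"dx":0.049,"dy":0.006,"dz":-0.099,"rx":0,"ry":0,"rz":0},{"gripper":1,"dx":0.049,"dy":0.006,"dz":-0.099,"rx":0,"ry":0,"rz":0},{"gripper":1,"dx":0.049,"dy":0.006,"dz":-0.099,"rx":0,"ry":0,"rz":0},{"gripper":1,"dx":0.049,"dy":0.006,"dz":-0.099,"rx":0,"ry":0,"rz":0}]' 50
python3 d.py .048 -80
```

```text
t: 4.0
eef_pos: [0.5845, 0.0151, 0.1949]
tool_rot: [0.669, 0.519, 0.438, -0.301]
contact_force: [-14.8, -1.8, 19.6]
gripper_width: 0.155
t 4.0 pos [0.5845 0.0151 0.1949] in head [0.0007 0.0018 0.0496] q [-0.56  0.24  0.49  2.18 -0.39  0.31  0.54] F [-14.8  -1.8  19.6] w 0.15528538134781303
tool y ang -79.8
delta [ 0.0002 -0.0018 -0.0017] rot [ 0.1 -0.  -0.2]
```

```bash
python3 -m jog '[{"gripper":1,"dx":0,"dy":0,"dz":0.001,"rx":-1.7,"ry":-0.2,"rz":3.6},{"gripper":1,"dx":0,"dy":0,"dz":0.001,"rx":-4.4,"ry":-0.5,"rz":9},{"gripper":1,"dx":0,"dy":0,"dz":0.001,"rx":-7.4,"ry":-0.9,"rz":15.3},{"gripper":1,"dx":0,"dy":0,"dz":0.001,"rx":-10.4,"ry":-1.2,"rz":21.6},{"gripper":1,"dx":0,"dy":0,"dz":0.001,"rx":-13.5,"ry":-1.6,"rz":27.9},{"gripper":1,"dx":0,"dy":0,"dz":0.001,"rx":-16.5,"ry":-2,"rz":34.1},{"gripper":1,"dx":0,"dy":0,"dz":0.001,"rx":-19.6,"ry":-2.3,"rz":40.4},{"gripper":1,"dx":0,"dy":0,"dz":0.001,"rx":-22.6,"ry":-2.7,"rz":46.7},{"gripper":1,"dx":0,"dy":0,"dz":0.001,"rx":-25.7,"ry":-3.1,"rz":53},{"gripper":1,"dx":0,"dy":0,"dz":0.001,"rx":-28.7,"ry":-3.4,"rz":59.3}]'
python3 d.py .05 0; python3 -c "
from h import *;print(get_obs()['torque'])"
```

```text
t: 5.0
eef_pos: [0.5833, 0.0152, 0.1945]
tool_rot: [0.843, 0.068, 0.533, -0.013]
contact_force: [-2.5, 1.4, -1.5]
gripper_width: 0.156
t 5.0 pos [0.5833 0.0152 0.1945] in head [-0.0005  0.0021  0.0498] q [-0.31  0.22  0.2   2.17 -0.13  0.3   1.44] F [-2.5  1.4 -1.5] w 0.15572207378972255
tool y ang -13.5
delta [ 0.0006 -0.002   0.0004] rot [-5.8 -0.9 12.2]
[0.08270892 1.05683055 0.01338295]
```

```bash
python3 -m jog '[{"gripper":1,"dx":0,"dy":0,"dz":0,"rx":-2.2,"ry":-0.3,"rz":4.5},{"gripper":1,"dx":0,"dy":0,"dz":0,"rx":-4.4,"ry":-0.6,"rz":9},{"gripper":1,"dx":0,"dy":0,"dz":0,"rx":-5.4,"ry":-0.8,"rz":11.3},{"gripper":1,"dx":0,"dy":0,"dz":0,"rx":-6,"ry":-0.9,"rz":12.4},{"gripper":1,"dx":0,"dy":0,"dz":0,"rx":-6.4,"ry":-0.9,"rz":13.3},{"gripper":1,"dx":0,"dy":0,"dz":0,"rx":-6.4,"ry":-0.9,"rz":13.3}]'
python3 d.py .05 0; python3 - <<'E'
from go import *
o=get_obs();print(o['torque'],o['torque']@Z)
c=read_camera("top");cv2.imwrite("pics/t2.png",cv2.resize(c["pixels"][110:230,330:450],None,fx=4,fy=4,interpolation=cv2.INTER_CUBIC))
E
```

```text
t: 5.6
eef_pos: [0.5837, 0.0139, 0.1947]
tool_rot: [0.846, -0.038, 0.529, 0.054]
contact_force: [-4.8, -3.4, 1.3]
gripper_width: 0.152
t 5.6 pos [0.5837 0.0139 0.1947] in head [-0.0001  0.0007  0.0498] q [-0.25  0.22  0.13  2.17 -0.08  0.3   1.64] F [-4.8 -3.4  1.3] w 0.15156338237515285
tool y ang 0.9000000000000057
delta [ 0.0001 -0.0007  0.0002] rot [ 0.5  0.  -0.7]
[-0.68477624  1.6279283  -0.39959312] -0.14557485194327713
```

```bash
python3 -m jog '[{"gripper":1,"dx":0,"dy":0,"dz":0,"rx":-0.6,"ry":-0.1,"rz":1.4},{"gripper":1,"dx":0,"dy":0,"dz":0,"rx":-1.3,"ry":-0.2,"rz":2.7},{"gripper":1,"dx":0,"dy":0,"dz":0,"rx":-1.3,"ry":-0.2,"rz":2.7}]'
python3 d.py .05 0; python3 - <<'E'
from go import *
o=get_obs();print(o['torque'],o['torque']@Z)
E
```

```text
t: 5.95
eef_pos: [0.5838, 0.0137, 0.1948]
tool_rot: [0.845, -0.059, 0.527, 0.066]
contact_force: [-4.8, -2.0, 1.7]
gripper_width: 0.154
t 5.95 pos [0.5838 0.0137 0.1948] in head [-0.      0.0005  0.0499] q [-0.24  0.22  0.12  2.17 -0.07  0.3   1.68] F [-4.8 -2.   1.7] w 0.15375676138408803
tool y ang 3.5999999999999943
delta [ 0.     -0.0005  0.0001] rot [ 1.7  0.2 -3.2]
[ 0.0631021   1.63022747 -1.42532075] -1.3931541258822586
```

```bash
python3 -m jog '[{"gripper":1,"dx":0,"dy":0,"dz":0,"rx":0.8,"ry":0.1,"rz":-1.5},{"gripper":1,"dx":-0.003,"dy":0,"dz":0.005,"rx":0.8,"ry":0.1,"rz":-1.5},{"gripper":1,"dx":-0.005,"dy":-0.001,"dz":0.011,"rx":0.8,"ry":0.1,"rz":-1.5}]'
python3 d.py .05 0
```

```text
t: 6.25
eef_pos: [0.5791, 0.0138, 0.206]
tool_rot: [0.846, -0.048, 0.527, 0.061]
contact_force: [-1.1, -1.2, -6.0]
gripper_width: 0.154
t 6.25 pos [0.5791 0.0138 0.206 ] in head [0.0007 0.0011 0.062 ] q [-0.25  0.2   0.13  2.17 -0.06  0.32  1.66] F [-1.1 -1.2 -6. ] w 0.15376618026993172
tool y ang 2.299999999999997
delta [ 0.0047 -0.0006 -0.0111] rot [ 1.   0.2 -2.1]
```

```bash
python3 -m jog '[{"gripper":1,"dx":-0.004,"dy":0,"dz":0.009,"rx":0,"ry":0,"rz":0},{"gripper":1,"dx":-0.009,"dy":-0.001,"dz":0.018,"rx":0,"ry":0,"rz":0},{"gripper":1,"dx":-0.017,"dy":-0.002,"dz":0.036,"rx":0,"ry":0,"rz":0},{"gripper":1,"dx":-0.031,"dy":-0.003,"dz":0.063,"rx":0,"ry":0,"rz":0},{"gripper":1,"dx":-0.035,"dy":-0.004,"dz":0.072,"rx":0,"ry":0,"rz":0}]'
python3 d.py .05 0; python3 - <<'E'
from go import *
c=read_camera("wrist");cv2.imwrite("pics/w2.png",c["pixels"])
R0=rot(get_obs()["tool_rot"]);M=R0.as_matrix();print(M.round(3))
# rotation to tool down, minimal
ax=np.cross(M[:,0],[0,0,-1]);an=np.degrees(np.arcsin(np.linalg.norm(ax)));print("level",ax/np.linalg.norm(ax)*an)
F=np.array([.4937,.2946,0.002]);print("to free",F-get_obs()["eef_pos"])
E
```

```text
t: 6.75
eef_pos: [0.545, 0.0104, 0.282]
tool_rot: [0.848, -0.048, 0.524, 0.062]
contact_force: [0.3, -0.5, -3.0]
gripper_width: 0.152
t 6.75 pos [0.545  0.0104 0.282 ] in head [0.0033 0.0018 0.1453] q [-0.29  0.02  0.15  2.16  0.01  0.5   1.59] F [ 0.3 -0.5 -3. ] w 0.1517833672630123
tool y ang 2.299999999999997
delta [ 0.0388  0.0028 -0.0871] rot [ 0.9  0.6 -2.1]
[[ 0.443 -0.154  0.883]
 [ 0.054  0.988  0.145]
 [-0.895 -0.017  0.446]]
level [-3.21794922 26.33179365  0.        ]
to free [-0.05156125  0.28437509 -0.28048085]
```

View pics/w2.png

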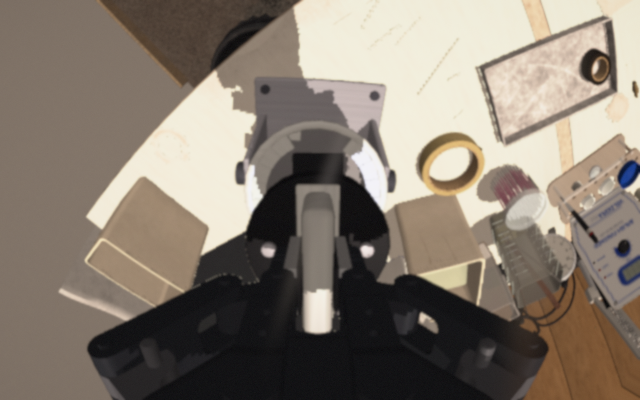

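```bash
python3 -m jog '[{"gripper":1,"dx":-0.003,"dy":0.015,"dz":0,"rx":-0.2,"ry":1.5,"rz":0},{"gripper":1,"dx":-0.009,"dy":0.05,"dz":-0.005,"rx":-0.6,"ry":5,"rz":0},{"gripper":1,"dx":-0.016,"dy":0.09,"dz":-0.01,"rx":-1.1,"ry":8.8,"rz":0},{"gripper":1,"dx":-0.023,"dy":0.13,"dz":-0.02,"rx":-1.5,"ry":12.6,"rz":0},{"gripper":1,"dx":-0.031,"dy":0.17,"dz":-0.04,"rx":-2,"ry":16.4,"rz":0},{"gripper":1,"dx":-0.038,"dy":0.21,"dz":-0.06,"rx":-2.5,"ry":20.2,"rz":0},{"gripper":1,"dx":-0.045,"dy":0.25,"dz":-0.085,"rx":-2.9,"ry":24,"rz":0},{"gripper":1,"dx":-0.05,"dy":0.275,"dz":-0.11,"rx":-3.2,"ry":26.3,"rz":0},{"gripper":1,"dx":-0.052,"dy":0.284,"dz":-0.13,"rx":-3.2,"ry":26.3,"rz":0},{"gripper":1,"dx":-0.052,"dy":0.284,"dz":-0.13,"rx":-3.2,"ry":26.3,"rz":0}]'
cat > e.py <<'E'
from go import *
o=get_obs();M=rot(o["tool_rot"]).as_matrix();F=np.array([.4937,.2946,0.002])
ax=np.cross(M[:,0],[0,0,-1]);print("t",o["t"],"pos",o["eef_pos"].round(4),"to free",(F-o["eef_pos"]).round(4),"level",np.degrees(ax).round(2),"F",o["contact_force"].round(1),"w",o["gripper_width"])
E
python3 e.py
python3 - <<'E'
from go import *
ims=[]
for n in("side","top"):
    c=read_camera(n);W=cloud(c);ims.append(c["pixels"])
    for d in cut_out(n,"filter_cover")[:1]:
        m=d["mask"]&(c["range_z"]>0);p=W[m];print(n,d["conf"],np.round(d["box"]),np.percentile(p,[3,50,97],0).round(3))
    for d in cut_out(n,"drip_tray")[:1]:
        m=d["mask"]&(abs(W[...,2])<.03)&(c["range_z"]>0);print("tray",d["conf"],cv2.minAreaRect((W[m][:,:2]*1000).astype(np.float32)))
cv2.imwrite("pics/s3.png",np.hstack([cv2.resize(ims[0][130:310,180:380],(400,360),interpolation=2),cv2.resize(ims[1][130:310,160:360],(400,360),interpolation=2)]))
E
```

```text
t: 7.8
eef_pos: [0.4904, 0.2955, 0.1447]
tool_rot: [0.701, -0.058, 0.709, 0.056]
contact_force: [-0.7, -1.0, -2.7]
gripper_width: 0.153
t 7.8 pos [0.4904 0.2955 0.1447] to free [ 0.0033 -0.0009 -0.1427] level [ 0.18 -0.61  0.  ] F [-0.7 -1.  -2.7] w 0.1526185207483243
side 0.63 [293. 199.  40.  31.] [[0.447 0.256 0.095]
 [0.478 0.282 0.115]
 [0.524 0.301 0.149]]
tray 0.67 ((475.992919921875, 346.41748046875), (175.75706481933594, 239.17501831054688), 40.554691314697266)
tray 0.83 ((461.8031311035156, 335.66357421875), (133.62933349609375, 243.1990203857422), 41.34910202026367)
```

View pics/s3.png

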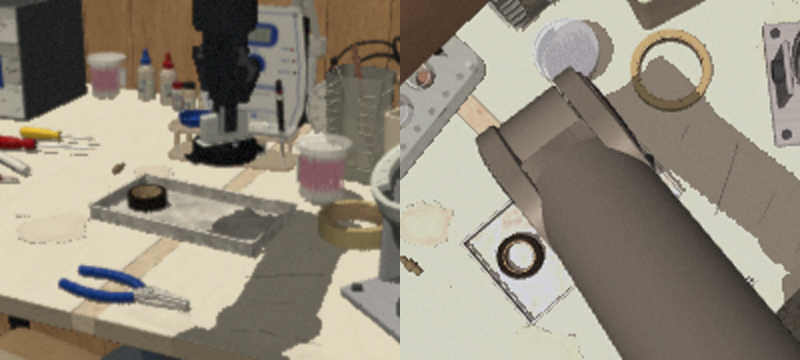

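```bash
python3 -m jog '[{"gripper":1,"dx":0.001,"dy":0,"dz":-0.02,"rx":0.1,"ry":-0.3,"rz":0},{"gripper":1,"dx":0.003,"dy":-0.001,"dz":-0.045,"rx":0.2,"ry":-0.6,"rz":0},{"gripper":1,"dx":0.003,"dy":-0.001,"dz":-0.068,"rx":0.2,"ry":-0.6,"rz":0},{"gripper":1,"dx":0.003,"dy":-0.001,"dz":-0.082,"rx":0.2,"ry":-0.6,"rz":0},{"gripper":1,"dx":0.003,"dy":-0.001,"dz":-0.086,"rx":0.2,"ry":-0.6,"rz":0},{"gripper":1,"dx":0.003,"dy":-0.001,"dz":-0.088,"rx":0.2,"ry":-0.6,"rz":0},{"gripper":1,"dx":0.003,"dy":-0.001,"dz":-0.088,"rx":0.2,"ry":-0.6,"rz":0}]'; python3 e.py
```

```text
t: 8.8
eef_pos: [0.4962, 0.2932, 0.0612]
tool_rot: [0.707, -0.055, 0.703, 0.057]
contact_force: [-0.1, 0.4, -2.3]
gripper_width: 0.155
t 8.8 pos [0.4962 0.2932 0.0612] to free [-0.0025  0.0014 -0.0592] level [-0.17  0.34  0.  ] F [-0.1  0.4 -2.3] w 0.15517303994021764
```

```bash
python3 -m jog '[{"gripper":1,"dx":-0.002,"dy":0.001,"dz":-0.003,"rx":-0.1,"ry":0.3,"rz":0},{"gripper":1,"dx":-0.002,"dy":0.001,"dz":-0.005,"rx":-0.1,"ry":0.3,"rz":0},{"gripper":1,"dx":-0.002,"dy":0.001,"dz":-0.006,"rx":-0.1,"ry":0.3,"rz":0}]'; python3 e.py; python3 -m jog '[{"gripper":1,"dx":0,"dy":0,"dz":-0.001,"rx":0,"ry":0,"rz":0},{"gripper":1,"dx":0,"dy":0,"dz":-0.001,"rx":0,"ry":0,"rz":0}]'; python3 e.py
```

```text
t: 9.1
eef_pos: [0.4936, 0.2941, 0.0544]
tool_rot: [0.705, -0.056, 0.705, 0.056]
contact_force: [-0.0, -0.7, -2.3]
gripper_width: 0.155
t 9.1 pos [0.4936 0.2941 0.0544] to free [ 0.0001  0.0005 -0.0524] level [-0.04 -0.02 -0.  ] F [-0.  -0.7 -2.3] w 0.1549301626326465
t: 9.3
eef_pos: [0.4936, 0.2938, 0.0532]
tool_rot: [0.705, -0.056, 0.705, 0.056]
contact_force: [-0.4, 0.0, -3.0]
gripper_width: 0.152
t 9.3 pos [0.4936 0.2938 0.0532] to free [ 0.0001  0.0008 -0.0512] level [-0.02 -0.04 -0.  ] F [-0.4  0.  -3. ] w 0.15245860831708316
```

```bash
python3 -m jog '[{"gripper":1,"dx":0,"dy":0,"dz":-0.001,"rx":0,"ry":0,"rz":0},{"gripper":1,"dx":0,"dy":0,"dz":-0.002,"rx":0,"ry":0,"rz":0},{"gripper":1,"dx":0,"dy":0,"dz":-0.002,"rx":0,"ry":0,"rz":0}]'; python3 e.py
```

```text
t: 9.6
eef_pos: [0.4939, 0.2939, 0.0518]
tool_rot: [0.705, -0.056, 0.705, 0.056]
contact_force: [0.1, -1.5, 2.6]
gripper_width: 0.157
t 9.6 pos [0.4939 0.2939 0.0518] to free [-0.0002  0.0007 -0.0498] level [-0.03 -0.01 -0.  ] F [ 0.1 -1.5  2.6] w 0.15720497991028737
```

```bash
python3 -m jog '[{"gripper":0.7,"dx":0,"dy":0,"dz":0,"rx":0,"ry":0,"rz":0},{"gripper":0.4,"dx":0,"dy":0,"dz":0,"rx":0,"ry":0,"rz":0},{"gripper":0,"dx":0,"dy":0,"dz":0,"rx":0,"ry":0,"rz":0},{"gripper":0,"dx":0,"dy":0,"dz":0,"rx":0,"ry":0,"rz":0},{"gripper":0,"dx":0,"dy":0,"dz":0.02,"rx":0,"ry":0,"rz":0},{"gripper":0,"dx":0,"dy":0,"dz":0.05,"rx":0,"ry":0,"rz":0},{"gripper":0,"dx":0,"dy":0,"dz":0.09,"rx":0,"ry":0,"rz":0},{"gripper":0,"dx":-0.01,"dy":0,"dz":0.13,"rx":0,"ry":0,"rz":0},{"gripper":0,"dx":-0.03,"dy":0,"dz":0.17,"rx":0,"ry":0,"rz":0},{"gripper":0,"dx":-0.03,"dy":0,"dz":0.17,"rx":0,"ry":0,"rz":0}]'; python3 e.py
python3 - <<'E'
from go import *
ims=[]
for n in("side","wrist"):
    c=read_camera(n);ims.append(c["pixels"])
    if n=="side":
        W=cloud(c)
        for l in("filter_cover","tape_roll","wide_tape","bud_tub","pliers"):
            for d in cut_out(n,l)[:1]:
                m=d["mask"]&(c["range_z"]>0);p=W[m];print(l,d["conf"],np.round(d["box"]),np.median(p,0).round(3),np.percentile(p,[3,97],0).round(3).tolist())
cv2.imwrite("pics/f.png",np.hstack([cv2.resize(ims[0][130:310,180:380],(400,360),interpolation=2),cv2.resize(ims[1],(400,250))[:, :].repeat(1,0) if 0 else cv2.copyMakeBorder(cv2.resize(ims[1],(400,250)),55,55,0,0,0)]))
E
```

```text
t: 10.6
eef_pos: [0.4641, 0.2963, 0.2269]
tool_rot: [0.707, -0.054, 0.703, 0.059]
contact_force: [1.5, 0.1, -0.1]
gripper_width: 0.999
t 10.6 pos [0.4641 0.2963 0.2269] to free [ 0.0296 -0.0017 -0.2249] level [-0.37  0.35  0.  ] F [ 1.5  0.1 -0.1] w 0.9988564045134745
filter_cover 0.85 [293. 235.  36.  28.] [0.486 0.284 0.023] [[0.452, 0.254, 0.003], [0.523, 0.304, 0.057]]
tape_roll 0.72 [402. 238.  74.  87.] [ 0.6   -0.008  0.141] [[0.55, -0.044, 0.044], [0.681, 0.067, 0.183]]
wide_tape 0.59 [354. 240.  33.  25.] [0.623 0.217 0.014] [[0.588, 0.169, -0.001], [0.672, 0.257, 0.024]]
bud_tub 0.88 [341. 214.  26.  38.] [0.636 0.321 0.049] [[0.614, 0.299, 0.003], [0.674, 0.364, 0.081]]
pliers 0.83 [241. 273.  62.  23.] [0.327 0.175 0.007] [[0.277, 0.125, -0.002], [0.379, 0.233, 0.011]]
```

View pics/f.png

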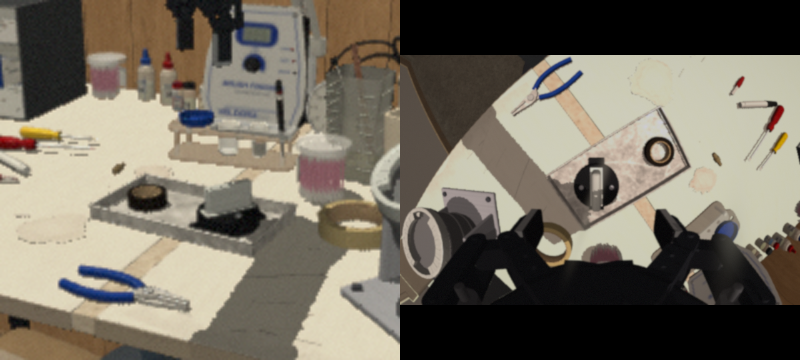

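The cover lies flat in the free half with its bar up, between about (203,215) and (262,220) in the left view. The tape roll is still at (147,196), and the tub, masking tape and pliers have not moved.

```bash
python3 -c "
from station import *;print(hand_in(),get_obs()['contact_force'])"
```

```text
the job is handed in; nothing more can be done
the job is handed in; nothing more can be done
```

The cover is off the filter and lying in the free half of the tray, and the job is handed in. I got no verdict, and the robot's clock stood at about 10.7 s of the 45 s.

- **Turning and lifting:** I gripped the bar and turned the cover about 83° anticlockwise by tool angle. The stop showed as a torque of about 1.4 N m. I backed off about 1.5° and drew the cover out along the canister axis with little force.
- **Placing:** I levelled the cover and lowered it until the wrist force changed from about -3 N to +2.6 N, which showed it was on the tray floor. I then opened the gripper and moved up to a TCP height of about 0.23 m.

**Last checks:**
- The tool released the cover within about 1 mm of my estimate of the tray's free point.
- The side camera puts the top of the bar at about 57 mm. The side and wrist pictures show the cover flat with its bar up and the gripper clear of it.
- The masking tape, tub and pliers measured within about 7 mm of their first positions, which is measurement noise.

**What disagreed or went wrong:**
- In the last side view the network reported the filter canister as the tape roll. I checked the roll by eye instead, and it is in its original place.
- Two other network tray fits were wrong: one landed near the tub, and one came out too wide while the arm was over the tray.
- Two jog calls that left out the rotation values were refused, and nothing moved.
- I measured about 24 N along the tool axis while the fingers were closing on the bar. It dropped to about 3 N as I turned the cover.

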